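# Pack cake boards with a separator and hold the spring clip open round their end

### The job

Lay the plain card separator squarely on the gold board that is fixed on the packing stand, then stack the loose gold board squarely on top of it and let go. Then squeeze the spring clip wide open by its two upright tails and carry it to the pack's overhanging end, so that the edges of all three layers lie between the gaping jaws, with the jaws lined up with the pack, reaching well over its edge and touching nothing. Finish right there, still holding the clip open in the gripper; leave the cutter, the biscuit tree and the jar where they are.

Things in the scene. Friction and masses are not known exactly. Their poses are not given: they have to be found in the camera images.
- stand: Fixed packing stand: wooden foot 80 x 50 mm, 45 mm high, with the bottom gold board fixed on it: 130 mm along x, 56 mm wide, 6 mm thick, underside 45 mm, top 51 mm above the table. Origin on the table below the board's centre. The foot spans x -15 to +65 mm: the -x end, towards the robot, overhangs by 50 mm.
- stand_top (a point): Centre of the top face of the stand's bottom board, 51 mm above the table; axes as the stand's.
- stand_end (a point): Middle of the bottom board's overhanging end edge (-x end), at its top face; axes as the stand's: x points into the pack.
- sheet: Separator: plain brown stiff card, 120 x 52 x 5 mm, 50 g, smaller than the boards, lying flat on the table. Origin: centre of its underside; x along its length, z up.
- board: Loose gold cake board with scalloped pattern round its rim, rigid, 130 x 56 x 6 mm, 90 g, lying flat on the table. Origin: centre of its underside; x along its length, z up.
- clip: Black right-angle spring clip, 32 mm wide, 120 g, standing on its lower jaw, a 4 mm plate from x = -28 to +48 mm. Origin: its underside, below the hinge; x is the way the jaws point (away from the robot within 0.4 rad), z up. Hinge axis along y, 32 mm up, its cheeks close the throat behind x = 6 mm. Squeezing the two tails together along x (3 to 6 N at first, 10 N fully open) raises the upper jaw.
- jaw (a joint): Opening of the clip's upper jaw (4 mm plate, 26 mm wide, 53 mm from hinge to lip): 0 closed, as it starts; 0.62 rad fully open at its stop, where a 20 N squeeze holds it firmly. A spring (0.5 N m/rad, 0.15 N m preload) closes it. Fully open, the clear gap between the jaws is about 28 mm at x = 15 mm of the clip and 35 mm at the lips.
- rear_tail (a point): On the rear face of the clip's rear tail, at clip x = -28 mm, 74 mm up: an upright plate 30 mm wide, 4 mm thick, 84 mm high, rigid with the lower jaw. Gripped from above, fingers closing along the clip's x, TCP about 74 mm above the clip's underside, this face lies flat on the rear finger pad and the clip stays level but for its lips, which sit 3 to 5 mm high.
- front_tail (a point): Centre of the bar (26 mm along y, 8 mm thick) that tops the front tail, which rises 46 mm above the hinge and is rigid with the upper jaw. In clip axes at x = 15, z = 78 mm closed and about x = -15, z = 78 mm fully open. Over both tails: 47 mm closed, 17 mm fully open. The squeeze takes a moment: read the gripper's opening once it has settled.
- lower_lip (a point): Middle of the lower jaw's lip, on its upper face, 48 mm ahead of the hinge and 4 mm above the clip's underside; axes as the clip's.
- upper_lip (a point): Middle of the upper jaw's lip, on its lower face; moves with the jaw.
- cutter: Bystander: round steel biscuit cutter, 64 mm across, 25 mm high; origin at the centre of its underside.
- tree: Bystander: tree of stacked gingerbread biscuits, 92 mm across, 99 mm high; origin at the centre of its underside.
- pearls: Bystander: jar of sugar pearls, 56 mm across, 75 mm high; origin at the centre of its underside.
There are look-alikes about, which are no part of the job. What is shaped like the sheet but red is not meant. What is shaped like the board but white is not meant.

How it is judged (in metres and radians):
On the way, in this order (a step that is already met when the one before it is completed fails the run):
1. the separator lies squarely on the stand's board, released (x of sheet in the frame of stand_top between -0.01 and 0.01 m and y of sheet in the frame of stand_top between -0.01 and 0.01 m and z of sheet in the frame of stand_top between -0.0025 and 0.0025 m and angle between the x axis of sheet and the x axis of stand, either way round below 0.17 rad and contact force between sheet and the fingers below 0.1 N and linear speed of sheet below 0.03 m/s), for 0.2 s.
2. the loose board lies squarely on the separator, released (all of step 1 and x of board in the frame of stand_top between -0.01 and 0.01 m and y of board in the frame of stand_top between -0.01 and 0.01 m and z of board in the frame of stand_top between 0.0025 and 0.0075 m and angle between the x axis of board and the x axis of stand, either way round below 0.17 rad and contact force between board and the fingers below 0.1 N and linear speed of board below 0.03 m/s), for 0.2 s.
At the end, for the whole second after the job is handed in: Sheet, then board, lie released on the stand's board within 10 mm and 0.17 rad. The clip, in the fingers, touches none of them, is open over 0.42 rad and still, within 0.3 rad and 20 mm of the pack's line, jaws below and above, lower lip 8-45 mm and upper over 4 mm past the edge (all of step 2 and value of joint jaw above 0.42 rad and contact force between clip and the fingers above 2 N and height (world z) of clip above 0.012 m and x of lower_lip in the frame of stand_end between 0.008 and 0.045 m and x of upper_lip in the frame of stand_end above 0.004 m and y of lower_lip in the frame of stand_end between -0.02 and 0.02 m and z of lower_lip in the frame of stand_end below -0.006 m and z of upper_lip in the frame of stand_end above 0.011 m and angle between the x axis of clip and the x axis of stand, either way round below 0.3 rad and linear speed of clip below 0.03 m/s and contact force between clip and stand below 0.2 N and contact force between clip and sheet below 0.2 N and contact force between clip and board below 0.2 N); the arm keeps its last pose, push and grip.
It fails at once if a bystander (cutter, biscuit tree or jar) is pushed more than 25 mm (distance of any of cutter, tree, pearls from where it was at the start of the episode above 0.025 m).
It also fails if it takes over 58 s, if anything falls off the work surface, if the arm or the gripper's body presses on something with over 40 N, if the wrist force passes 120 N, or if a joint passes its speed limit or range.

### The arm

A 6-joint arm with a two-finger parallel gripper is mounted at the origin on the work surface. World frame = base frame: x ahead of the robot, y to its left, z up, the work surface at z = 0. Lengths are in mm, angles in rad, forces in N, time in s.
With the tool pointing down it reaches from about 400 to 925 mm from the base axis. Payload 12.5 kg.
Tool frame: the origin (TCP) lies between the finger pads, 19 mm behind the fingertips; this is the grasp point; z points along the fingers, y is the line along which they close (so a half turn about z gives the same grasp; the last joint's range is limited). The gripper opens to 95 mm and grips with 3 to 60 N. Pads are 20 mm wide; open, the fingers measure 119 mm over their backs; the gripper's body (75 mm by 180 mm) begins 59 mm behind the grasp point.
Start: joints at [-1.354, 0.491, 1.559, -0, 1.092, -0.106], TCP at [198.287, -592.728, 233.461] pointing down, gripper open.
Joint ranges: [-3.1, 3.1], [-0.84, 2.19], [0.05, 2.79], [-1.13, 4.28], [0.06, 2.93], [-2.69, 2.69]. Speed limits (rad/s): [2.22, 2.22, 2.79, 3.14, 3.14, 3.14].

### API

Orientations are given as [roll, pitch, yaw] about the fixed x, y, z axes, in that order (R = Rz(yaw) Ry(pitch) Rx(roll)).
In Python, from cell import env, eyes gives the robot as it stands.
- The arm moves only by the shell command python3 -m inch 'ROWS'. ROWS is JSON, a list of rows, each a list of 3 entries, a list of its own where there are three numbers: the shift along the tool's x, y, z in units of 60 mm (1.0 is 60 mm), then the turn about the tool's z in units of 5 degrees (1.0 is 5 degrees), then the closure, from -1 (fully open) to 1 (shut). In form: [[[tx, ty, tz], turn, claw], ...]. A call has exactly 10 rows; each row shifts and turns the commanded pose from where the row before left it, along the tool's axes as they then stand; what a row does not reach is not made up. A row lasts 1/8 s, in which the tool goes at most 62.5 mm and 10.7 degrees, less where a joint would pass 70% of its speed; a pose out of reach is approached as far as the arm can. A call is refused whole if a number of a shift passes 1 or a number of a turn 1, either way. A call with a gripper value outside its range is refused whole. The fingers move at their own pace and stop on an object; the grip force is fixed at half the most. Time passes only in rows, so rows that do not move let the fingers close, or fill a call up. It gives the time, the measured TCP pose, the force, the opening and the grip force at its end, in the units of the state.
- env.state(): the state, without advancing time (a new reading comes with each control period).
- eyes.read_camera(name): name is "scene" or "side" or "wrist"; returns a dict with "pixels" (384x512x3 uint8, red, green, blue), "fx", "fy", "cx", "cy" (pixels), "extrinsics" (4x4, takes a point from world to camera coordinates). Camera axes: x right, y down, z forward; pixel columns grow to the right and rows downward; lengths in mm; the calibration is good to about 2 mm. The wrist camera is an equidistant fisheye: a pixel r from the principal point sees the ray r / f radians off the axis. A picture is of the moment at which its call begins. There is no depth.
- env.job_done(): hands the job in; it is judged then, once.
Trained networks look in a picture, given as the dict that the camera call returned (one of the last four; its "shot" number tells which), for a name from the list of things; names that differ only in an ending like _2 or _b are one class to them, and where a whole thing is asked for, a point or a joint stands for the part that bears it (a point fixed in the world has none). Each returns a list of dicts, best first, with "score" (0 to 1); they miss things now and then, are a little off and sometimes report something else, mostly with a low value. They report only what shows in the picture. A call takes as long as a camera call. They do not tell look-alikes from the thing itself.
- eyes.boxes_of(name, picture): "centre" ([row, column] in pixels, amid what is visible of it).
- eyes.cut_out(name, picture): "mask" (384x512 bool, what is visible of it) and "centre" ([row, column] in pixels, amid what is visible of it).
- eyes.spot_point(name, picture): "centre" ([row, column] in pixels: a listed point, or the origin of a listed thing).
The state is a dict: "t": time; "joints": joint angles; "qvel": joint speeds; "tau": joint torques, N m; "eef_pos": TCP position; "tcp_rot": TCP orientation; "ft_force": force on the tool from outside, world axes, zero at the start; "moment": the same for the moment, N m; "opening": opening from 0.0 (shut) to 1.0 (fully open); "grip_force": force on a finger pad.
Only numpy, scipy, OpenCV 4.12 (cv2) and the standard library are available. Lean on these libraries where they do the work, as an engineer would, in place of code of your own. Each camera call takes 0.05 s, during which the arm holds its last target. There are 200 camera calls.

## Working session

There is one attempt and no reset: what is moved stays moved. The work goes in short steps, Python scripts to look and compute and a shell command to move; the robot and the scene stay as the last step left them, time stands still between calls to the robot, and variables do not carry over. Pictures are saved under pics/ and viewed, at most 10 in all, crops included, and the job is handed in when it is done.

```bash
ls; mkdir -p pics
cat > h.py <<'E'
import numpy as np, cv2
from cell import env, eyes
def cam(n): return eyes.read_camera(n)
def ray(p,uv):
    E=np.array(p["extrinsics"]);R=E[:3,:3];t=E[:3,3]
    x=(uv[0]-p["cx"])/p["fx"];y=(uv[1]-p["cy"])/p["fy"]
    if p.get("fish"):
        r=np.hypot(x,y);s=np.sin(r)/r if r>1e-9 else 1;d=np.array([x*s,y*s,np.cos(r)])
    else: d=np.array([x,y,1.])
    return -R.T@t, R.T@d
def onz(p,uv,z):
    o,d=ray(p,uv);return o+d*(z-o[2])/d[2]
def rect(p,mask,z):
    """mask -> contour back-projected to plane z -> minAreaRect (centre, sizes, yaw of long side)"""
    c=max(cv2.findContours(mask.astype(np.uint8),cv2.RETR_EXTERNAL,cv2.CHAIN_APPROX_NONE)[0],key=cv2.contourArea)[:,0]
    w=np.array([onz(p,q,z)[:2] for q in c.astype(float)],np.float32)
    (cx,cy),(a,b),_=r=cv2.minAreaRect(w);B=cv2.boxPoints(r);e=max((B[1]-B[0],B[2]-B[1]),key=np.linalg.norm)
    yaw=np.arctan2(e[1],e[0]);yaw=(yaw+np.pi/2)%np.pi-np.pi/2
    return np.round([cx,cy,max(a,b),min(a,b)],1),round(float(yaw),3)
def save(p,n): cv2.imwrite("pics/"+n,p["pixels"][:,:,::-1])
E
python3 - <<'E'
from h import *
print(env.state())
for n in ["scene","side","wrist"]:
    p=cam(n);save(p,n+"0.png");p["fish"]=n=="wrist"
    E=np.array(p["extrinsics"]);print(n,p["fx"],p["cx"],p["cy"],(-E[:3,:3].T@E[:3,3]).round(),E[2,:3].round(2))
    for k,z in dict(sheet=5,board=6,stand=51,clip=0,cutter=25,tree=0,pearls=0).items():
        for d in eyes.cut_out(k,p)[:4]:
            c=np.array(d["centre"]);m=d["mask"];col=p["pixels"][m].mean(0).round() if m.any() else None
            try: r=rect(p,m,z)
            except Exception as e: r=e
            print(k,round(d["score"],2),c.round(),col,r)
    for k in ["rear_tail","front_tail","lower_lip","stand_end","stand_top","clip"]:
        print(k,[(round(d["score"],2),np.round(d["centre"],1)) for d in eyes.spot_point(k,p)[:2]])
im=np.vstack([np.hstack([cv2.imread(f"pics/{n}0.png") for n in ["scene","side"]])])
cv2.imwrite("pics/a.png",cv2.resize(im,(800,300)))
E
```

```text
pics
{'t': 0.0, 'joints': array([-1.35358905e+00,  4.91565635e-01,  1.55944750e+00, -1.26748362e-05,
        1.09170919e+00, -1.05621828e-01]), 'qvel': array([ 5.05508997e-04,  3.21208131e-05, -5.14730835e-04,  8.55757669e-04,
       -1.59488666e-03, -9.69840138e-04]), 'tau': array([ 3.39675731e-03, -6.12626767e+01, -2.58178157e+01,  6.94584008e-02,
        4.81507403e-02, -1.07160681e-04]), 'eef_pos': array([ 198.23895645, -592.49098824,  232.8586359 ]), 'tcp_rot': array([-3.14046809e+00, -1.07917828e-04,  3.22834893e-01]), 'ft_force': array([-0.90449112, -0.2526293 , -0.09600231]), 'moment': array([ 0.00027803, -0.05238252,  0.00964065]), 'grip_force': 0.0, 'opening': 1.000949920260433}
scene 373.0990742340565 261.06077563088326 188.6849295445735 [1417. -189.  647.] [-0.81  0.13 -0.57]
sheet 0.63 [190. 143.] [153.  14.   8.] (array([ 447.9, -392.3,  119.6,   56.3]), -0.625)
sheet 0.55 [209. 182.] [146. 112.  66.] (array([ 567.3, -265.9,  125.6,   55.6]), -0.207)
board 0.84 [169. 357.] [160. 160. 143.] (array([427.9, 287.6, 136.3,  62.6]), 0.384)
board 0.59 [198. 382.] [145. 110.  3
[... 2048 characters left out ...]
array([776.6, 112.4, 201.3,  92.1]), -0.967)
tree 0.51 [271. 259.] [40. 37. 34.] (array([496. , 112.4,  99.4,  41.6]), -1.367)
pearls 0.97 [155. 241.] [105. 102.  93.] (array([ 815. , -297.2,  197.2,   56.7]), -0.937)
rear_tail [(0.71, array([262. , 274.9]))]
front_tail [(0.51, array([256.4, 257.8])), (0.36, array([204.6, 263.9]))]
lower_lip [(0.86, array([276.3, 245.5])), (0.44, array([298.6, 171.9]))]
stand_end [(0.83, array([204.6, 265.6]))]
stand_top [(0.98, array([201.7, 240.5]))]
clip [(0.7, array([287.9, 260.9]))]
wrist 297.3186396354542 256.8005411965461 193.7267603886585 [ 277. -567.  385.] [-0.28 -0.09 -0.96]
rear_tail []
front_tail []
lower_lip []
stand_end []
stand_top []
clip []
```

View pics/a.png

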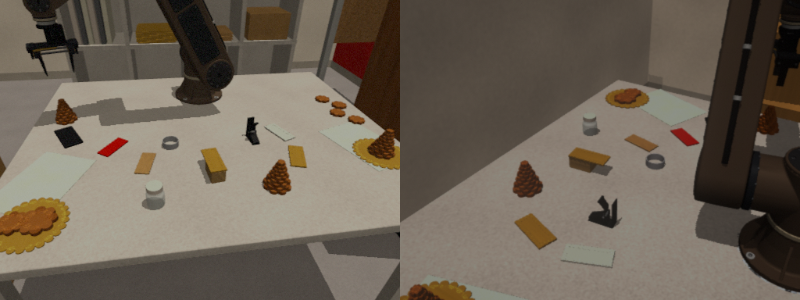

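Run:
```python
from h import *
S=cam("scene");D=cam("side")
# triangulated points
def tri(a,b):
    (o1,d1),(o2,d2)=ray(S,a[::-1]),ray(D,b[::-1])
    A=np.stack([d1,-d2],1);s=np.linalg.lstsq(A,o2-o1,rcond=None)[0];p,q=o1+d1*s[0],o2+d2*s[1]
    return ((p+q)/2).round(1),np.linalg.norm(p-q).round(1)
for k in ["rear_tail","front_tail","lower_lip","clip","stand_end","stand_top","sheet","board","cutter","tree","pearls"]:
    A=eyes.spot_point(k,S)[:2];B=eyes.spot_point(k,D)[:2]
    print(k,[(tri(a["centre"],b["centre"]),round(a["score"],2),round(b["score"],2)) for a in A for b in B])
# gold top surface of stand
for n,p in (("S",S),("D",D)):
    m=eyes.cut_out("stand",p)[0]["mask"]
    im=cv2.cvtColor(p["pixels"],cv2.COLOR_RGB2HSV)
    v=im[...,2][m]; th,_=cv2.threshold(v.reshape(-1,1),0,255,cv2.THRESH_OTSU)
    g=m&(im[...,2]>th); print(n,th,rect(p,g,51))
def crop(p,r,c,h=45,w=60): return cv2.resize(p["pixels"][r-h:r+h,c-w:c+w,::-1],(400,300),interpolation=cv2.INTER_CUBIC)
cv2.imwrite("pics/b.png",np.vstack([np.hstack([crop(S,200,170),crop(S,190,360)]),np.hstack([crop(S,205,270),crop(D,270,262)])]))
```

```text
rear_tail [((array([503.7, 221.5,  25.1]), np.float64(231.4)), 0.37, 0.8)]
front_tail [((array([468.8, 164.3,  82.8]), np.float64(15.6)), 0.61, 0.53)]
lower_lip [((array([499.9, 162.4,  -0.8]), np.float64(5.9)), 0.87, 0.62), ((array([ 627.9, -169.5, -228.2]), np.float64(209.0)), 0.7, 0.62)]
clip [((array([449.3, 167.9,   0.5]), np.float64(0.9)), 0.94, 0.85), ((array([ 583.9, -173.2, -266.5]), np.float64(178.3)), 0.73, 0.85)]
stand_end [((array([579.4, -46.1,  44.6]), np.float64(6.3)), 0.91, 0.66)]
stand_top [((array([636.3, -32.2,  43.6]), np.float64(5.8)), 0.7, 0.65), ((array([497.3,  31.7, -97. ]), np.float64(76.2)), 0.7, 0.24)]
sheet [((array([ 554.7, -331.6,   19.8]), np.float64(117.2)), 0.9, 0.85), ((array([ 446. , -386.2,   -1.1]), np.float64(4.2)), 0.9, 0.82), ((array([ 561.5, -270.3,   -2.8]), np.float64(3.0)), 0.74, 0.85), ((array([ 460.3, -312.3,  -18.1]), np.float64(117.5)), 0.74, 0.82)]
board [((array([423.3, 291.5,  -2.1]), np.float64(4.4)), 0.9, 0.72), ((array([539.7, 287.3,  47.7]), np.float64(92.4)), 0.9, 0.64), ((array([475.8, 306. , -50.3]), np.float64(112.7)), 0.76, 0.72), ((array([592.1, 299.5,   1.4]), np.float64(1.2)), 0.76, 0.64)]
cutter [((array([ 463.1, -171.3,   -9.9]), np.float64(11.1)), 0.75, 0.93)]
tree [((array([743.4, 159.7,  -2.7]), np.float64(1.3)), 0.89, 0.57), ((array([666.9, 214.4, -86.1]), np.float64(28.8)), 0.89, 0.49), ((array([676.9, 238. ,  73.6]), np.float64(21.3)), 0.72, 0.57), ((array([601.6, 295.2,   7.9]), np.float64(0.5)), 0.72, 0.49)]
pearls [((array([ 776.4, -230.2,    6.1]), np.float64(2.5)), 0.67, 0.6)]
S 113.0 (array([638.6, -34.3, 131.4,  59.4]), 0.097)
D 93.0 (array([638.7, -35.8, 130.7,  58.8]), 0.132)
```

View pics/b.png

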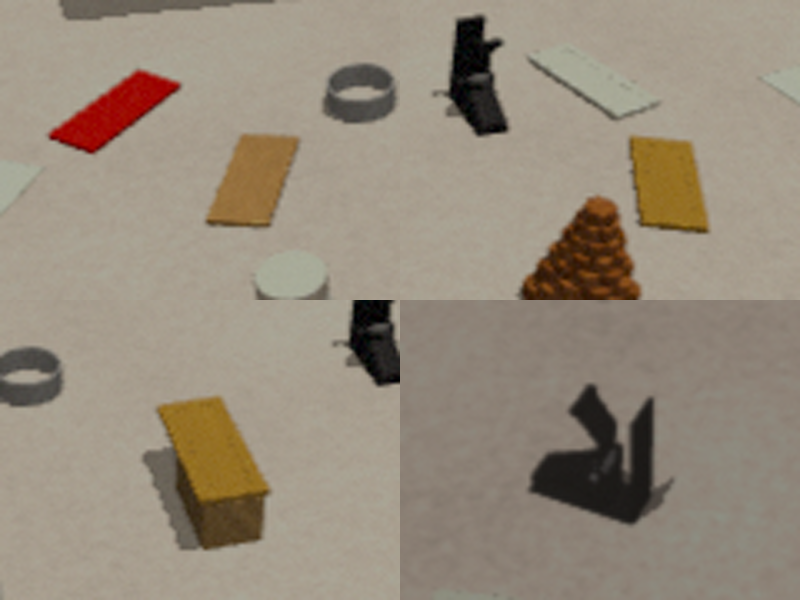

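Scene picture: of the sheet-shaped things, red at (row 190, col 143) and plain brown at (209, 182), the brown one is meant. Of the board-shaped things, white at (169, 357) and gold at (198, 382), the loose gold one is meant. The enlarged crop confirms both colours. The stand is at (205, 270) and the clip at (168, 323).

```bash
cat >> h.py <<'E'
def plan(x,y,z,yaw=None):
    s=env.state();p=s["eef_pos"];r=s["tcp_rot"];w=r[2];d=np.array([x,y,z])-p
    out=[(d[0]*np.cos(w)+d[1]*np.sin(w))/60,(d[0]*np.sin(w)-d[1]*np.cos(w))/60,-d[2]/60]
    t=0 if yaw is None else ((w-yaw+np.pi)%(2*np.pi)-np.pi)/np.radians(5)
    print("t",round(s["t"],2),"pos",p.round(1),"rpy",np.round(r,3),"open",round(s["opening"],3),"grip",round(s["grip_force"],1),"F",np.round(s["ft_force"],1))
    print("shift units",np.round(out,2),"turn",round(float(t),2))
E
python3 -m inch '[[[0.75,-0.32,0],0,-1],[[0.75,-0.32,0],0,-1],[[0.75,-0.32,0],0,-1],[[0.75,-0.32,0],0,-1],[[0.75,-0.32,0],0,-1],[[0.75,-0.32,0],0,-1],[[0.75,-0.32,0],0,-1],[[0.75,-0.32,0],0,-1],[[0.75,-0.32,0],0,-1],[[0.75,-0.32,0],0,-1]]'
python3 -m inch '[[[0,0,0.15],1,-1],[[0,0,0.15],1,-1],[[0,0,0.15],1,-1],[[0,0,0.15],1,-1],[[0,0,0.15],1,-1],[[0,0,0.15],1,-1],[[0,0,0.1],0,-1],[[0,0,0],0,-1],[[0,0,0],0,-1],[[0,0,0],0,-1]]'
python3 - <<'E'
from h import *
p=cam("wrist");p["fish"]=True;save(p,"w1.png")
for d in eyes.cut_out("sheet",p)[:3]: print(round(d["score"],2),np.round(d["centre"]),rect(p,d["mask"],5),p["pixels"][d["mask"]].mean(0).round())
plan(564,-267,20,-.21)
E
```

```text
t: 4.65
eef_pos: [565.3, -266.7, 233.5]
tcp_rot: [3.141, -0.0, 0.323]
ft_force: [-0.3, -0.4, 0.2]
opening: 0.997
grip_force: 0.0
t: 5.9
eef_pos: [564.3, -268.0, 173.8]
tcp_rot: [3.141, -0.001, -0.2]
ft_force: [0.2, -0.8, 0.4]
opening: 1.001
grip_force: 0.0
0.73 [230. 378.] (array([ 464.7, -405.7,   75.9,   54.4]), -0.619) [142.  27.  24.]
0.57 [177. 258.] (array([ 565.4, -268.6,  120.1,   52.6]), -0.221) [168. 123.  77.]
t 6.0 pos [ 564.2 -267.9  173.7] rpy [ 3.141 -0.    -0.2  ] open 1.003 grip 0.0 F [-0.1 -0.5  0. ]
shift units [-0.01 -0.01  2.56] turn 0.11
```

```bash
python3 -m inch '[[[0.01,0.01,0.6],0.25,-1],[[0,0,0.6],0,-1],[[0,0,0.6],0,-1],[[0,0,0.4],0,-1],[[0,0,0.25],0,-1],[[0,0,0.1],0,-1],[[0,0,0],0,-1],[[0,0,0],0,1],[[0,0,0],0,1],[[0,0,0],0,1]]'
python3 -m inch '[[[0,0,0],0,1],[[0,0,0],0,1],[[0,0,0],0,1],[[0,0,-0.1],0,1],[[0,0,-0.2],0,1],[[0,0,-0.4],0,1],[[0,0,-0.4],0,1],[[0,0,-0.4],0,1],[[0,0,0],0,1],[[0,0,0],0,1]]'
python3 - <<'E'
from h import *
p=cam("wrist");p["fish"]=True;save(p,"w2.png")
z=env.state()["eef_pos"][2]-20+5
for d in eyes.cut_out("sheet",p)[:3]: print(round(d["score"],2),np.round(d["centre"]),rect(p,d["mask"],z),p["pixels"][d["mask"]].mean(0).round())
plan(638.6,-35,120,.11)
E
```

```text
t: 7.25
eef_pos: [564.8, -268.7, 20.9]
tcp_rot: [3.141, -0.001, -0.223]
ft_force: [0.5, 0.0, 0.1]
opening: 0.747
grip_force: 0.0
t: 8.5
eef_pos: [564.4, -268.5, 110.1]
tcp_rot: [-3.142, 0.0, -0.223]
ft_force: [-1.1, 0.8, -0.5]
opening: 0.537
grip_force: 30.0
0.63 [241. 407.] (array([ 535.3, -369.3,   36.8,   32. ]), 0.918) [177.  37.  33.]
t 8.6 pos [ 564.2 -268.4  109.6] rpy [-3.141e+00  1.000e-03 -2.230e-01] open 0.538 grip 30.0 F [-0.4  0.4 -1.1]
shift units [ 0.35 -4.07 -0.17] turn -3.81
```

```bash
python3 -m inch '[[[0.05,-0.5,-0.1],0,1],[[0.05,-0.6,-0.2],0,1],[[0.05,-0.6,-0.2],0,1],[[0.05,-0.5,-0.2],0,1],[[0,-0.4,0],0,1],[[0,0,0],-1,1],[[0,0,0],-1,1],[[0,0,0],-1,1],[[0,0,0],-0.8,1],[[0,0,0],0,1]]'
python3 - <<'E'
from h import *
p=cam("wrist");p["fish"]=True;save(p,"w3.png")
hsv=cv2.cvtColor(p["pixels"],cv2.COLOR_RGB2HSV)
for d in eyes.cut_out("stand",p)[:2]:
    m=d["mask"];v=hsv[...,2];th,_=cv2.threshold(v[m].reshape(-1,1),0,255,cv2.THRESH_OTSU)
    print(round(d["score"],2),np.round(d["centre"]),rect(p,m,51),th,rect(p,m&(v>th),51),m.sum())
for k,z in (("stand_top",51),("stand_end",51)):
    print(k,[(round(d["score"],2),onz(p,d["centre"][::-1],z).round(1)) for d in eyes.spot_point(k,p)[:2]])
for d in eyes.cut_out("sheet",p)[:3]: print(round(d["score"],2),np.round(d["centre"]),rect(p,d["mask"],env.state()["eef_pos"][2]-15),p["pixels"][d["mask"]].mean(0).round())
plan(638.6,-35,120,.11)
cv2.imwrite("pics/w3.png",p["pixels"][:,:,::-1])
E
```

```text
t: 9.85
eef_pos: [610.5, -119.0, 151.6]
tcp_rot: [-3.141, 0.001, 0.108]
ft_force: [0.3, -0.5, 0.1]
opening: 0.538
grip_force: 30.0
0.95 [154. 169.] (array([638.4, -38.8, 130.4,  62.3]), 0.112) 161.0 (array([638.2, -36.6, 130.4,  57.9]), 0.112) 8861
stand_top [(0.79, array([638.5, -34.4,  51. ]))]
stand_end [(0.66, array([573.8, -40.9,  51. ]))]
0.62 [214. 255.] (array([ 626.4, -117.7,   89.8,   51.7]), 0.108) [174. 128.  80.]
0.58 [248.  41.] (array([579.3,  46.2,  23.3,   8.7]), -0.94) [32. 29. 30.]
0.52 [311. 415.] (array([ 557. , -253.1,   21.3,   13. ]), 0.126) [202.  49.  44.]
t 10.1 pos [ 610.7 -119.1  152.2] rpy [-3.142  0.     0.108] open 0.541 grip 30.0 F [0.9 0.1 0.4]
shift units [ 0.61 -1.34  0.54] turn -0.02
```

View pics/w3.png

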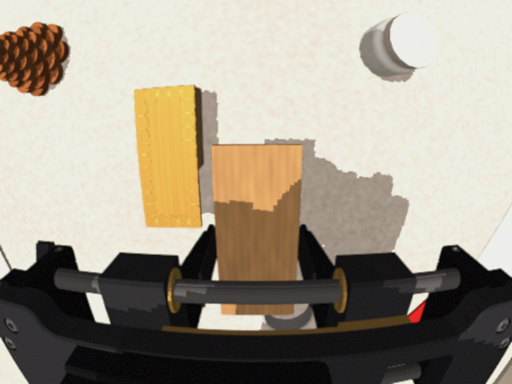

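```bash
python3 -m inch '[[[0.2,-0.45,0],0,1],[[0.2,-0.45,0],0,1],[[0.2,-0.43,0],0,1],[[0,0,0.4],-0.05,1],[[0,0,0.4],0,1],[[0,0,0.3],0,1],[[0,0,0.15],0,1],[[0,0,0.05],0,1],[[0,0,0],0,1],[[0,0,0],0,1]]'
python3 - <<'E'
from h import *
plan(637.5,-35.9,71.5,.112)
E
```

```text
t: 11.35
eef_pos: [638.1, -35.9, 75.1]
tcp_rot: [3.141, -0.001, 0.113]
ft_force: [-0.2, 0.4, 0.5]
opening: 0.538
grip_force: 30.0
t 11.35 pos [638.1 -35.9  75.1] rpy [ 3.141e+00 -1.000e-03  1.130e-01] open 0.538 grip 30.0 F [-0.2  0.4  0.5]
shift units [-0.01 -0.    0.06] turn 0.02
```

```bash
python3 -m inch '[[[0,0,0.05],0,1],[[0,0,0],0,1],[[0,0,0],0,-1],[[0,0,0],0,-1],[[0,0,0],0,-1],[[0,0,0],0,-1],[[0,0,-0.3],0,-1],[[0,0,-0.6],0,-1],[[0,0,-0.6],0,-1],[[0,0,-0.3],0,-1]]'
python3 - <<'E'
from h import *
plan(601,293,180,-.295)
E
```

```text
t: 12.6
eef_pos: [638.4, -35.9, 182.4]
tcp_rot: [3.141, -0.003, 0.113]
ft_force: [0.5, -0.7, -0.3]
opening: 0.998
grip_force: 0.0
t 12.6 pos [638.4 -35.9 182.4] rpy [ 3.141e+00 -3.000e-03  1.130e-01] open 0.998 grip 0.0 F [ 0.5 -0.7 -0.3]
shift units [ 0.   -5.52  0.04] turn 4.68
```

```bash
python3 - <<'E'
from h import *
p=cam("wrist");p["fish"]=True
for d in eyes.cut_out("sheet",p)[:3]: print(round(d["score"],2),np.round(d["centre"]),rect(p,d["mask"],56),p["pixels"][d["mask"]].mean(0).round())
E
python3 -m inch '[[[0,-0.5,0],0,-1],[[0,-0.6,0],0,-1],[[0,-0.6,0],0,-1],[[0,-0.6,0],0,-1],[[0,-0.6,0],0,-1],[[0,-0.6,0],0,-1],[[0,-0.6,0],0,-1],[[0,-0.6,0],0,-1],[[0,-0.5,0],0,-1],[[0,-0.3,0],0,-1]]'
python3 -m inch '[[[0,0,0],1,-1],[[0,0,0],1,-1],[[0,0,0],1,-1],[[0,0,0],1,-1],[[0,0,0],0.7,-1],[[0,0,0],0,-1],[[0,0,0],0,-1],[[0,0,0],0,-1],[[0,0,0],0,-1],[[0,0,0],0,-1]]'
python3 - <<'E'
from h import *
p=cam("wrist");p["fish"]=True
for d in eyes.cut_out("board",p)[:3]:
    r=rect(p,d["mask"],6);print(round(d["score"],2),np.round(d["centre"]),r,p["pixels"][d["mask"]].mean(0).round())
    if abs(r[0][0]-600)<20: plan(*r[0][:2],20.5,r[1])
E
```

```text
0.87 [188. 257.] (array([637.8, -36.3, 122.4,  52.8]), 0.113) [166. 120.  74.]
0.74 [130. 241.] (array([697. , -23. ,  61.7,  28.3]), -0.961) [188. 148.  88.]
t: 13.95
eef_pos: [599.8, 293.2, 178.0]
tcp_rot: [3.141, 0.002, 0.114]
ft_force: [0.1, -0.4, -0.1]
opening: 1.0
grip_force: 0.0
t: 15.2
eef_pos: [600.5, 292.1, 179.4]
tcp_rot: [3.142, -0.0, -0.297]
ft_force: [0.4, 0.2, -0.2]
opening: 0.997
grip_force: 0.0
0.96 [308. 298.] (array([388.2, 277.2,  82.1,  47.9]), 1.279) [216. 216. 209.]
0.76 [173. 258.] (array([598.3, 290.5, 129.6,  56. ]), -0.307) [179. 132.  61.]
t 15.3 pos [600.5 292.  179.4] rpy [ 3.142 -0.    -0.297] open 0.997 grip 0.0 F [-0.2  0.5  0.2]
shift units [-0.03  0.04  2.65] turn 0.12
0.6 [ 70. 479.] (array([642.9, -38.9, 158.8,  96.8]), -0.258) [103.  78.  46.]
```

```bash
python3 -m inch '[[[-0.03,0.04,0.6],0.12,-1],[[0,0,0.6],0,-1],[[0,0,0.6],0,-1],[[0,0,0.45],0,-1],[[0,0,0.25],0,-1],[[0,0,0.14],0,-1],[[0,0,0],0,-1],[[0,0,0],0,1],[[0,0,0],0,1],[[0,0,0],0,1]]'
python3 -m inch '[[[0,0,0],0,1],[[0,0,0],0,1],[[0,0,-0.1],0,1],[[0,0,-0.3],0,1],[[0,0,-0.6],0,1],[[0,0,-0.6],0,1],[[0,0,-0.5],0,1],[[0,0,-0.1],0,1],[[0,0,0],0,1],[[0,0,0],0,1]]'
python3 - <<'E'
from h import *
plan(638,-36,152,.112)
plan(618,60,152,.112)
E
```

```text
t: 16.55
eef_pos: [598.2, 290.3, 21.5]
tcp_rot: [-3.141, -0.001, -0.307]
ft_force: [0.5, 0.7, -0.3]
opening: 0.738
grip_force: 0.0
t: 17.8
eef_pos: [597.6, 290.0, 151.7]
tcp_rot: [3.14, 0.002, -0.307]
ft_force: [-0.6, 0.1, -0.4]
opening: 0.584
grip_force: 30.0
t 17.8 pos [597.6 290.  151.7] rpy [ 3.14e+00  2.00e-03 -3.07e-01] open 0.584 grip 30.0 F [-0.6  0.1 -0.4]
shift units [ 2.29  4.98 -0.  ] turn -4.81
t 17.8 pos [597.6 290.  151.7] rpy [ 3.14e+00  2.00e-03 -3.07e-01] open 0.584 grip 30.0 F [-0.6  0.1 -0.4]
shift units [ 1.48  3.55 -0.  ] turn -4.81
```

```bash
python3 -m inch '[[[0.25,0.55,0],0,1],[[0.25,0.55,0],0,1],[[0.25,0.55,0],0,1],[[0.25,0.55,0],0,1],[[0.25,0.55,0],0,1],[[0.25,0.55,0],0,1],[[0.25,0.55,0],0,1],[[0.25,0.55,0],0,1],[[0.25,0.55,0],0,1],[[0.04,0.03,0],0,1]]'
python3 -m inch '[[[0,0,0],-1,1],[[0,0,0.1],-1,1],[[0,0,0.2],-1,1],[[0,0,0.3],-1,1],[[0,0,0.2],-0.8,1],[[0,0,0.1],0,1],[[0,0,0.1],0,1],[[0,0,0],0,1],[[0,0,0],0,1],[[0,0,0],0,1]]'
python3 - <<'E'
from h import *
p=cam("wrist");p["fish"]=True;save(p,"w4.png")
zb=env.state()["eef_pos"][2]-15
for d in eyes.cut_out("board",p)[:2]: print(round(d["score"],2),np.round(d["centre"]),rect(p,d["mask"],zb),p["pixels"][d["mask"]].mean(0).round())
plan(638,-36,78,.112)
E
```

```text
t: 19.05
eef_pos: [638.5, -38.2, 151.8]
tcp_rot: [3.141, 0.002, -0.31]
ft_force: [0.2, 0.6, -1.2]
opening: 0.583
grip_force: 30.0
t: 20.3
eef_pos: [638.9, -36.2, 93.4]
tcp_rot: [3.141, -0.001, 0.111]
ft_force: [-0.0, 0.1, -0.4]
opening: 0.581
grip_force: 30.0
0.8 [211. 256.] (array([657.3, -34.8,  95.8,  56.8]), 0.111) [177. 132.  61.]
t 20.4 pos [638.8 -36.2  93.3] rpy [ 3.141 -0.     0.111] open 0.582 grip 30.0 F [-0.5  0.3 -0.5]
shift units [-0.01 -0.    0.25] turn -0.01
```

```bash
python3 -m inch '[[[-0.02,0,0.15],0,1],[[0,0,0.1],0,1],[[0,0,0],0,1],[[0,0,0],0,-1],[[0,0,0],0,-1],[[0,0,0],0,-1],[[0,0,0],0,-1],[[0,0,-0.4],0,-1],[[0,0,-0.6],0,-1],[[0,0,-0.6],0,-1]]'
python3 - <<'E'
from h import *
p=cam("wrist");p["fish"]=True;save(p,"w5.png")
for k,z in (("board",62),("sheet",56)):
  for d in eyes.cut_out(k,p)[:2]: print(k,round(d["score"],2),np.round(d["centre"]),rect(p,d["mask"],z),p["pixels"][d["mask"]].mean(0).round())
for k,z in (("clip",0),("lower_lip",4),("rear_tail",74),("front_tail",78)):
    print(k,[(round(d["score"],2),onz(p,d["centre"][::-1],z).round(1)) for d in eyes.spot_point(k,p)[:2]])
plan(455,110,190,1.47)
E
```

```text
t: 21.65
eef_pos: [637.4, -36.2, 175.0]
tcp_rot: [-3.142, 0.0, 0.112]
ft_force: [0.0, 0.2, 0.2]
opening: 1.0
grip_force: 0.0
board 0.92 [185. 257.] (array([637.8, -35.9, 130.6,  57.1]), 0.106) [176. 130.  60.]
board 0.67 [257.  28.] (array([520.3, 247. ,  50.6,  21.2]), -1.05) [214. 214. 206.]
clip []
lower_lip []
rear_tail []
front_tail []
t 22.0 pos [637.  -36.2 172.8] rpy [-3.141e+00  2.000e-03  1.120e-01] open 1.0 grip 0.0 F [-0.3  1.4  0.1]
shift units [-2.74 -2.76 -0.29] turn -15.57
```

```bash
python3 -m inch '[[[-0.4,-0.53,-0.05],0,-1],[[-0.4,-0.53,-0.05],0,-1],[[-0.4,-0.53,-0.05],0,-1],[[-0.4,-0.53,-0.05],0,-1],[[-0.4,-0.53,-0.05],0,-1],[[-0.4,-0.53,-0.05],0,-1],[[-0.4,-0.53,0],0,-1],[[0,0,0],-1,-1],[[0,0,0],-1,-1],[[0,0,0],-1,-1]]'
python3 -m inch '[[[0,0,0],-1,-1],[[0,0,0],-1,-1],[[0,0,0],-1,-1],[[0,0,0],-1,-1],[[0,0,0],-1,-1],[[0,0,0],-1,-1],[[0,0,0],-1,-1],[[0,0,0],-1,-1],[[0,0,0],-1,-1],[[0,0,0],-1,-1]]'
python3 -m inch '[[[0,0,0],-1,-1],[[0,0,0],-1,-1],[[0,0,0],-0.6,-1],[[0,0,0],0,-1],[[0,0,0],0,-1],[[0,0,0],0,-1],[[0,0,0],0,-1],[[0,0,0],0,-1],[[0,0,0],0,-1],[[0,0,0],0,-1]]'
python3 - <<'E'
from h import *
p=cam("wrist");p["fish"]=True;save(p,"w6.png")
for k,z in (("clip",0),("lower_lip",4),("rear_tail",74),("front_tail",78)):
    print(k,[(round(d["score"],2),np.round(d["centre"]),onz(p,d["centre"][::-1],z).round(1)) for d in eyes.spot_point(k,p)[:2]])
plan(445,168,74,1.47)
E
```

```text
t: 23.25
eef_pos: [445.4, 166.3, 191.2]
tcp_rot: [-3.141, 0.002, 0.377]
ft_force: [0.1, 0.3, 0.8]
opening: 1.0
grip_force: 0.0
t: 24.5
eef_pos: [445.5, 166.2, 191.2]
tcp_rot: [-3.14, 0.001, 1.249]
ft_force: [-0.6, 0.5, 0.3]
opening: 1.003
grip_force: 0.0
t: 25.75
eef_pos: [445.7, 166.3, 192.0]
tcp_rot: [3.142, 0.0, 1.473]
ft_force: [0.4, 0.1, -0.8]
opening: 1.0
grip_force: 0.0
clip [(0.78, array([181., 267.]), array([455.8, 157.9,   0. ]))]
lower_lip [(0.59, array([174., 307.]), array([503.8, 163.4,   4. ]))]
rear_tail [(0.96, array([208., 240.]), array([427.5, 153.5,  74. ]))]
front_tail [(0.61, array([200., 282.]), array([468.3, 159.1,  78. ]))]
t 26.0 pos [445.8 166.3 192. ] rpy [3.142 0.    1.473] open 0.997 grip 0.0 F [-0.5  0.3 -1.4]
shift units [ 0.03 -0.02  1.97] turn 0.03
```

View pics/w6.png

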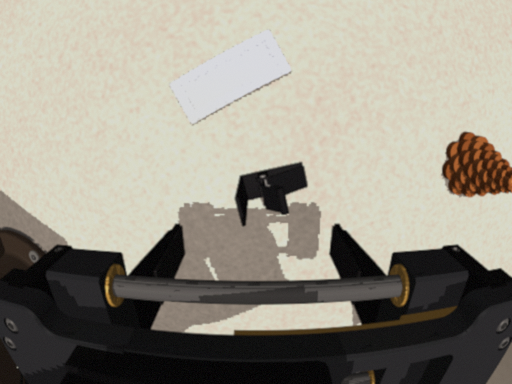

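```bash
cat > fit.py <<'E'
from h import *
from scipy.optimize import minimize
def box(x0,x1,w,z0,z1): return [(x,y,z) for x in(x0,x1) for y in(-w,w) for z in(z0,z1)]
parts=[box(-28,48,16,0,4),box(-28,-24,15,0,84),box(11,19,13,74,82),box(-2,2,13,32,36)+box(13,17,13,74,78),box(2,6,13,28,34)+box(46,48,13,4,8),box(-6,6,16,4,36)]
def proj(p,W):
    E=np.array(p["extrinsics"]);c=W@E[:3,:3].T+E[:3,3]
    if p.get("fish"):
        r=np.hypot(c[:,0],c[:,1]);th=np.arctan2(r,c[:,2]);q=c[:,:2]/r[:,None]*th[:,None]
    else: q=c[:,:2]/c[:,2:]
    return q*[p["fx"],p["fy"]]+[p["cx"],p["cy"]]
def sil(p,v):
    m=np.zeros((384*4,512*4),np.uint8);c,s=np.cos(v[2]),np.sin(v[2]);R=np.array([[c,-s,0],[s,c,0],[0,0,1]])
    for b in parts:
        h=cv2.convexHull((proj(p,np.array(b,float)@R.T+[v[0],v[1],0])*4+1.5).astype(np.float32))
        cv2.fillConvexPoly(m,h.astype(np.int32),1)
    return cv2.resize(m.astype(np.float32),(512,384),interpolation=cv2.INTER_AREA)
def cost(v,P): return sum(np.abs(sil(p,v)-m).sum()/m.sum() for p,m in P)
def fit(P,v0):
    best=minimize(cost,v0,args=(P,),method="Nelder-Mead",options=dict(initial_simplex=np.array([v0,np.add(v0,[8,0,0]),np.add(v0,[0,8,0]),np.add(v0,[0,0,.15])])))
    return best.x.round(3),round(best.fun,3)
E
python3 - <<'E'
from fit import *
P=[]
for n in ("wrist","side","scene"):
    p=cam(n);p["fish"]=n=="wrist";d=eyes.cut_out("clip",p)
    if n=="scene": d=[e for e in d if e["centre"][1]>300]
    if d and d[0]["score"]>.4: P.append((p,d[0]["mask"].astype(np.float32)));print(n,round(d[0]["score"],2),np.round(d[0]["centre"]),d[0]["mask"].sum())
for Q in [[q] for q in P]+[P]:
    for y in (-.1,.15): print(fit(Q,[453,160,y]))
v=fit(P,[453,160,.1])[0]; p,m=P[0]; s=sil(p,v)
o=np.stack([m*255,s*255,s*0],2)[120:264,160:352].astype(np.uint8);cv2.imwrite("pics/fit.png",cv2.resize(o,(768,576)))
c=v[:2]-4.5*np.array([np.cos(v[2]),np.sin(v[2])]);plan(*c,74,v[2]+np.pi/2)
E
```

```text
wrist 0.87 [186. 274.] 2486
side 0.58 [274. 260.] 846
scene 0.91 [169. 322.] 442
(array([4.53510e+02, 1.57085e+02, 1.10000e-01]), np.float64(0.062))
(array([4.53327e+02, 1.57039e+02, 1.16000e-01]), np.float64(0.062))
(array([4.54662e+02, 1.55706e+02, 1.50000e-01]), np.float64(0.118))
(array([4.54666e+02, 1.55616e+02, 1.55000e-01]), np.float64(0.116))
(array([4.52422e+02, 1.61127e+02, 1.25000e-01]), np.float64(0.075))
(array([4.52424e+02, 1.61080e+02, 1.23000e-01]), np.float64(0.075))
(array([4.53440e+02, 1.57845e+02, 9.30000e-02]), np.float64(0.378))
(array([4.53674e+02, 1.57835e+02, 9.70000e-02]), np.float64(0.375))
t 26.3 pos [445.8 166.3 192. ] rpy [-3.142  0.     1.473] open 0.997 grip 0.0 F [ 0.4  0.1 -0.1]
shift units [-0.14  0.07  1.97] turn -2.39
```

View pics/fit.png

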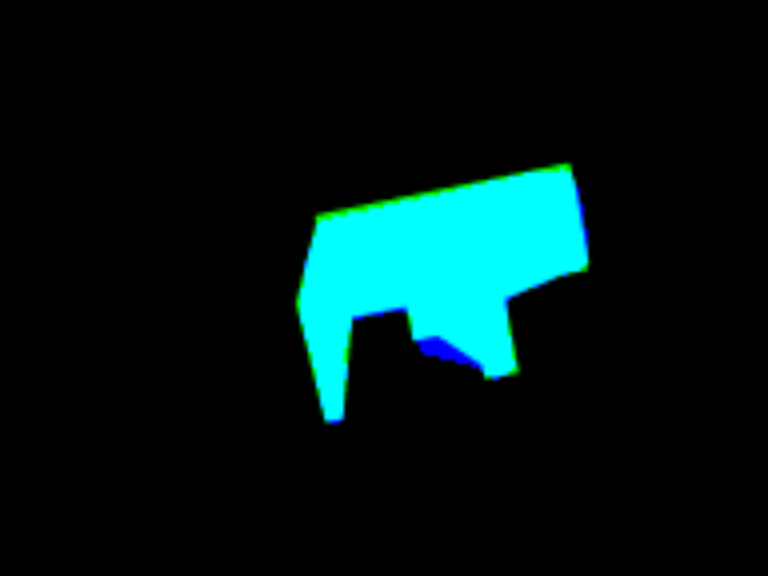

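```bash
python3 -m inch '[[[-0.16,0.07,0],0,-1],[[0,0,0.1],-1,-1],[[0,0,0.5],-1,-1],[[0,0,0.5],-0.43,-1],[[0,0,0.4],0,-1],[[0,0,0.3],0,-1],[[0,0,0.17],0,-1],[[0,0,0],0,-1],[[0,0,0],0,-1],[[0,0,0],0,-0.2]]'
python3 - <<'E'
from h import *
plan(448.9,156.6,74,1.686)
E
python3 -m inch '[[[0,0,0],0,-0.1],[[0,0,0],0,0],[[0,0,0],0,0.1],[[0,0,0],0,0.2],[[0,0,0],0,0.3],[[0,0,0],0,0.5],[[0,0,0],0,1],[[0,0,0],0,1],[[0,0,0],0,1],[[0,0,0],0,1]]'
python3 - <<'E'
from h import *
plan(448.9,156.6,74,1.686)
p=cam("wrist");p["fish"]=True;save(p,"w7.png")
D=cam("side");save(D,"s7.png")
a=p["pixels"][100:340,120:392,::-1];b=cv2.resize(D["pixels"][225:325,205:318,::-1],(272,240),interpolation=cv2.INTER_CUBIC)
cv2.imwrite("pics/c7.png",cv2.resize(np.hstack([a,b]),None,fx=1.4,fy=1.4))
E
```

```text
t: 27.55
eef_pos: [449.3, 156.3, 74.4]
tcp_rot: [3.14, -0.0, 1.685]
ft_force: [-0.1, 0.4, -0.6]
opening: 0.941
grip_force: 0.0
t 27.55 pos [449.3 156.3  74.4] rpy [ 3.14  -0.     1.685] open 0.941 grip 0.0 F [-0.1  0.4 -0.6]
shift units [ 0.01 -0.01  0.01] turn -0.01
t: 28.8
eef_pos: [449.0, 156.3, 73.7]
tcp_rot: [-3.141, 0.0, 1.685]
ft_force: [0.1, 0.0, -2.4]
opening: 0.172
grip_force: 30.0
t 28.8 pos [449.  156.3  73.7] rpy [-3.141  0.     1.685] open 0.172 grip 30.0 F [ 0.1  0.  -2.4]
shift units [ 0.01 -0.   -0.  ] turn -0.01
```

View pics/c7.png

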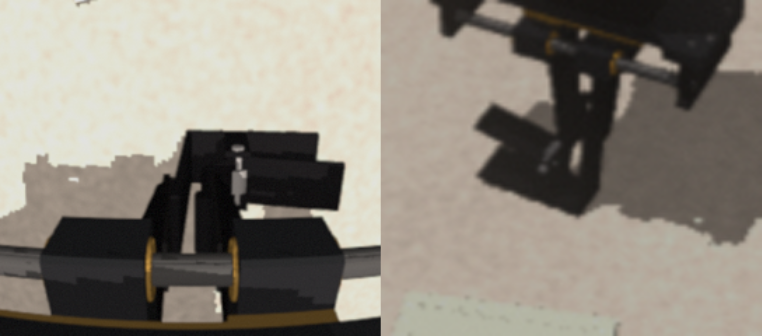

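Gripper opening has settled at 16 mm, so the tails are squeezed fully and the jaws gape in the side view. Next I lift and go to a standoff in front of the overhanging end.

```bash
python3 -m inch '[[[0,0,-0.1],0,1],[[0,0,-0.2],0,1],[[0,0,-0.22],0,1],[[-0.3,-0.05,0],0,1],[[-0.5,-0.08,0],0,1],[[-0.6,-0.08,0],0,1],[[-0.6,-0.08,0],0,1],[[-0.6,-0.08,0],0,1],[[-0.5,-0.08,0],0,1],[[-0.43,-0.06,0],0,1]]'
python3 -m inch '[[[0,0,0],0,1],[[0,0,0],0,1],[[0,0,0],0,1],[[0,0,0],0,1],[[0,0,0],0,1],[[0,0,0],0,1],[[0,0,0],0,1],[[0,0,0],0,1],[[0,0,0],0,1],[[0,0,0],0,1]]'
python3 - <<'E'
from h import *
w=cam("wrist");w["fish"]=True;D=cam("side");S=cam("scene")
for k in ["lower_lip","upper_lip","stand_end","clip"]:
    for n,p in (("w",w),("D",D),("S",S)):
        print(k,n,[(round(d["score"],2),np.round(d["centre"],1),onz(p,d["centre"][::-1],dict(lower_lip=39,upper_lip=75,stand_end=51,clip=31)[k]).round(1)) for d in eyes.spot_point(k,p)[:1]])
plan(528,-48.3,105,1.683)
crop=lambda p,r,c,h=60,w=80: cv2.resize(p["pixels"][r-h:r+h,c-w:c+w,::-1],(400,300),interpolation=cv2.INTER_CUBIC)
cv2.imwrite("pics/c8.png",np.vstack([np.hstack([crop(D,215,280),crop(S,185,270)]),np.hstack([cv2.resize(w["pixels"][:,:,::-1],(400,300)),crop(w,180,300,90,120)])]))
E
```

```text
t: 30.15
eef_pos: [442.9, -58.8, 105.9]
tcp_rot: [3.141, 0.001, 1.685]
ft_force: [1.2, -0.3, -1.3]
opening: 0.175
grip_force: 30.0
t: 31.4
eef_pos: [442.8, -57.6, 105.0]
tcp_rot: [3.142, 0.0, 1.685]
ft_force: [-0.5, -0.0, -0.9]
opening: 0.174
grip_force: 30.0
lower_lip w [(0.94, array([214. , 348.1]), array([515.1, -50.4,  39. ]))]
lower_lip D [(0.56, array([215.5, 286.7]), array([511.6, -47.7,  39. ]))]
lower_lip S [(0.78, array([182., 256.]), array([513.9, -61.7,  39. ]))]
upper_lip w [(0.39, array([217.6, 477.4]), array([619.6, -30.6,  75. ]))]
upper_lip D [(0.59, array([203.3, 281.7]), array([523.5, -41.9,  75. ]))]
upper_lip S [(0.74, array([218.3, 272.1]), array([729.1, -52.4,  75. ]))]
stand_end w [(0.81, array([215.9, 416.7]), array([572.5, -42.1,  51. ]))]
stand_end D [(0.76, array([201.8, 264.6]), array([581.5, -55.4,  51. ]))]
stand_end S []
clip w [(0.85, array([208.5, 290. ]), array([468.3, -53.5,  31. ]))]
clip D [(0.78, array([220.9, 303.1]), array([470.9, -59.1,  31. ]))]
clip S [(0.62, array([174.6, 255.4]), array([461.3, -56.2,  31. ]))]
t 32.15 pos [442.8 -57.6 105. ] rpy [3.142 0.    1.685] open 0.173 grip 30.0 F [ 0.6 -0.1 -1.6]
shift units [-0.01  1.43  0.  ] turn 0.02
```

View pics/c8.png

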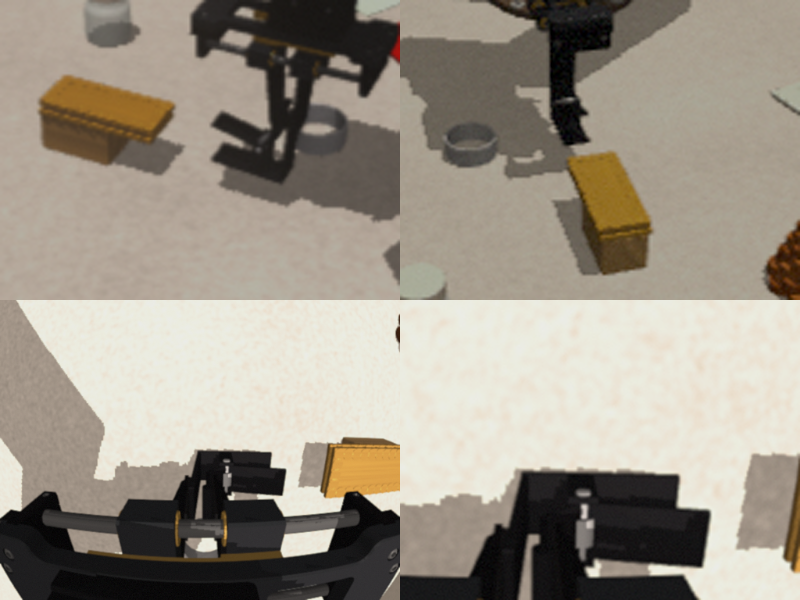

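```bash
python3 -m inch '[[[0,0.1,0],0,1],[[0,0.15,0],0,1],[[0,0.2,0],0,1],[[0,0.2,0],0,1],[[0,0.15,0],0,1],[[0,0.1,0],0,1],[[0,0.05,0],0,1],[[0,0,0],0,1],[[0,0,0],0,1],[[0,0,0],0,1]]'
python3 - <<'E'
from h import *
w=cam("wrist");w["fish"]=True;D=cam("side")
for k in ["lower_lip","upper_lip","stand_end"]:
    for n,p in (("w",w),("D",D)):
        print(k,n,[(round(d["score"],2),np.round(d["centre"],1),onz(p,d["centre"][::-1],dict(lower_lip=39,upper_lip=75,stand_end=51,clip=31)[k]).round(1)) for d in eyes.spot_point(k,p)[:1]])
plan(528,-48.3,105,1.683)
crop=lambda p,r,c,h=60,w=80,s=(400,300): cv2.resize(p["pixels"][r-h:r+h,c-w:c+w,::-1],s,interpolation=cv2.INTER_CUBIC)
cv2.imwrite("pics/c9.png",np.hstack([crop(D,205,265,36,48,(560,420)),cv2.resize(w["pixels"][150:270,256:320,::-1],(224,420))]))
E
```

```text
t: 33.4
eef_pos: [499.2, -51.2, 105.1]
tcp_rot: [-3.142, 0.0, 1.685]
ft_force: [0.8, -0.3, -2.3]
opening: 0.172
grip_force: 30.0
lower_lip w [(0.91, array([214.9, 345.1]), array([569.2, -45. ,  39. ]))]
lower_lip D [(0.72, array([210.7, 268.2]), array([561.8, -41. ,  39. ]))]
upper_lip w [(0.84, array([232.6, 363.4]), array([572.5, -44.1,  75. ]))]
upper_lip D [(0.78, array([198.1, 262.6]), array([575.7, -36.6,  75. ]))]
stand_end w []
stand_end D [(0.66, array([203. , 264.5]), array([578.8, -50.6,  51. ]))]
t 33.8 pos [499.4 -51.1 105. ] rpy [3.142 0.    1.685] open 0.174 grip 30.0 F [ 0.8 -0.6 -2.1]
shift units [-0.01  0.48  0.  ] turn 0.02
```

View pics/c9.png

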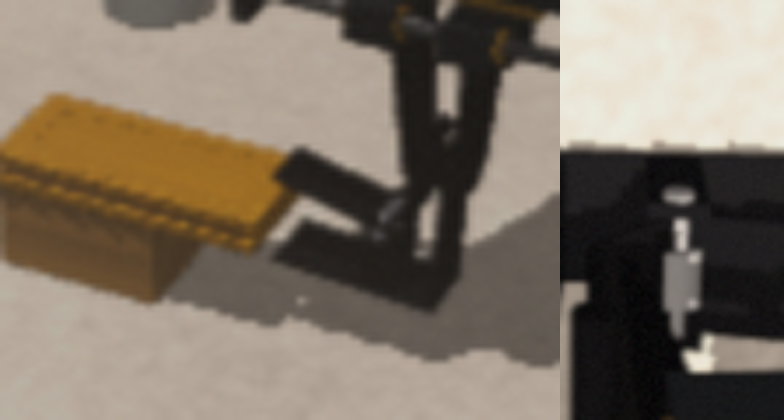

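Run:
```python
from fit import *
D=cam("side");a=.113;R=lambda q,o:np.array([[o[0]+q[0]*np.cos(a)-q[1]*np.sin(a),o[1]+q[0]*np.sin(a)+q[1]*np.cos(a),o[2]+q[2]]])
def cp(W):
    q=proj(D,W)[0];return ((q-[217,169])*[560/96,420/72]).round(1)
e=(573.4,-43.2,0)
for z in (45,62):print("pack near corner z",z,cp(R((0,28,z),e)))
print("pack far top",cp(R((0,-28,62),e)))
t=(499.4,-51.1);c=(t[0]+19.8*np.cos(a),t[1]+19.8*np.sin(a))
for u in (31,35):
    print(u,"lip low near",cp(R((48,16,0),(*c,u))),"top far",cp(R((48,-16,4),(*c,u))),"rear low near",cp(R((-28,16,0),(*c,u))),"uplip near low",cp(R((50,13,39),(*c,u))))
```

```text
pack near corner z 45 [250.7 254.9]
pack near corner z 62 [250.5 222.4]
pack far top [305.8 157.1]
31 lip low near [276.1 271.2] top far [307.2 225.7] rear low near [438.  316.2] uplip near low [274.9 192.2]
35 lip low near [276.1 263.7] top far [307.2 218.3] rear low near [438.3 308.6] uplip near low [274.9 184.5]
```

```bash
python3 -m inch '[[[0,0,0.02],0,1],[[0,0.05,0],0,1],[[0,0.1,0],0,1],[[0,0.1,0],0,1],[[0,0.1,0],0,1],[[0,0.07,0],0,1],[[0,0.03,0],0,1],[[0,0,0],0,1],[[0,0,0],0,1],[[0,0,0],0,1]]'
python3 - <<'E'
from h import *
w=cam("wrist");w["fish"]=True;D=cam("side")
for k,z in (("lower_lip",39),("upper_lip",75)):
    for n,p in (("w",w),("D",D)):
        print(k,n,[(round(d["score"],2),onz(p,d["centre"][::-1],z).round(1)) for d in eyes.spot_point(k,p)[:1]])
for k,z in (("board",62),("sheet",56)):
  for d in eyes.cut_out(k,w)[:1]: print(k,round(d["score"],2),rect(w,d["mask"],z))
plan(526.5,-48.3,104,1.683)
crop=lambda p,r,c,h=60,w=80,s=(400,300): cv2.resize(p["pixels"][r-h:r+h,c-w:c+w,::-1],s,interpolation=cv2.INTER_CUBIC)
cv2.imwrite("pics/c10.png",np.hstack([crop(D,205,260,36,48,(400,300)),cv2.resize(w["pixels"][:,:,::-1],(400,300))]))
E
```

```text
t: 35.1
eef_pos: [526.1, -48.1, 103.8]
tcp_rot: [-3.142, 0.0, 1.685]
ft_force: [0.5, -0.9, -2.1]
opening: 0.173
grip_force: 30.0
lower_lip w []
lower_lip D [(0.65, array([585.8, -38.6,  39. ]))]
upper_lip w [(0.93, array([598.8, -40.7,  75. ]))]
upper_lip D [(0.63, array([599. , -32.4,  75. ]))]
board 0.67 (array([636.6, -36. , 131.2,  57.2]), 0.105)
t 35.5 pos [526.2 -48.1 103.8] rpy [3.142 0.    1.685] open 0.173 grip 30.0 F [ 0.   0.5 -0.5]
shift units [-0.  0. -0.] turn 0.02
```

View pics/c10.png

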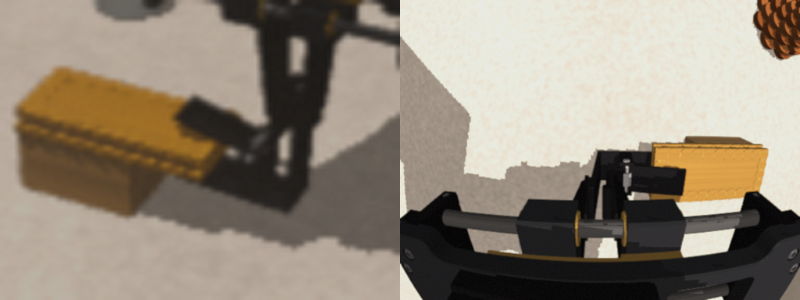

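The pack end (side view about col 215, row 165) lies between the gaping jaws. The board hasn't moved, and the wrist feels only the clip's weight.

```bash
python3 -c "
from cell import env
print(env.job_done())"
```

```text
the job is handed in; nothing more can be done
None
```

I handed the job in at about 35 s, with no result reported back: the separator and loose gold board are stacked on the stand within about 2 mm, and the clip is held fully open around the pack's overhanging end. By camera estimate its lips reach 20–25 mm past the edge, with about 5 mm clear above and below.

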